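Couple the pressure-test line and lock both cam arms

ROBOT

A 6-joint arm with a two-finger parallel gripper is mounted at the origin on the work surface. World frame = base frame: x ahead of the robot, y to its left, z up, the work surface at z = 0. Lengths are in mm, angles in degrees, forces in N, time in s.
With the tool pointing down it reaches from about 350 to 850 mm from the base axis. Payload 8.1 kg.
Tool frame: the origin (TCP) lies on the centre line of the jaws, within the pads' length; the fingertips stand 11 mm ahead of it and the grasp point (between the pads) lies 8 mm behind it; z points along the fingers, y is the direction in which the jaws open and shut (so a half turn about z gives the same grasp; the last joint's range is limited). The gripper opens to 85 mm and grips with 20 to 120 N. Pads are 22 mm wide; open, the fingers measure 114 mm over their backs; the gripper's body (76 mm by 85 mm) begins 54 mm behind the grasp point. The pads swing forward as they close: fully open they stand 13 mm farther back than shut.
Start: joints at [-69.866, 7.471, 85.268, -0, 87.261, -4.893], TCP at [253.845, -543.662, 242.292] pointing down, gripper open.
Joint ranges: [-169.43, 169.43], [-51.17, 129.36], [1.28, 143.12], [-76.62, 256.62], [0, 156.53], [-152.29, 152.29]. Speed limits (degrees/s): [136.94, 136.94, 159.86, 180, 180, 180].

INTERFACE

Orientations are given as [roll, pitch, yaw] about the fixed x, y, z axes, in that order (R = Rz(yaw) Ry(pitch) Rx(roll)).
In Python, from bench import telemetry, viewer, r gives the robot as it stands.
- The arm moves only by the shell command python3 -m inch 'ROWS' [FORCE]. ROWS is JSON, a list of rows, each a list of 3 entries, a list of its own where there are three numbers: the shift along the tool's x, y, z in cm, then the turn, a rotation vector about the tool's x, y, z in rad, then the opening, from 0 (shut) to 1 (fully open). A call has 1 to 20 rows; each row is the pose to reach, as a shift and turn from the pose commanded when the call began, along the tool's axes at that moment; what a row does not reach only later rows make up. A row lasts 1/10 s, in which the tool goes at most 50 mm and 8.59 degrees, less where a joint would pass 70% of its speed; a pose out of reach is approached as far as the arm can. A call with a gripper value outside its range is refused whole. The fingers move at their own pace and stop on an object; FORCE is the grip in N (left out, the last holds). Time passes only in rows, so rows that repeat a pose let the fingers close. It gives the time, the measured TCP pose, the force and the opening at its end, in the units of the state.
- telemetry.sense(): the state, without advancing time (a new reading comes with each control period).
- viewer.snapshot(name): name is "scene" or "top"; returns the picture (420x560x3 uint8, red, green, blue); there is no depth.
- viewer.camera_model(name): a dict with "fx", "fy", "cx", "cy" (pixels), "dist" ([k1, k2, p1, p2, k3] as OpenCV has them; the pictures are not rectified), "cam_to_world" (4x4, takes a point from camera to world coordinates). Camera axes: x right, y down, z forward; pixel columns grow to the right and rows downward; lengths in mm; the calibration is good to about 2 mm. A picture is of the moment at which its call begins. camera_model takes no time and is no camera call.
- r.hand_in(): hands the job in, once; it reports no verdict.
The state is a dict: "time": time; "joint_pos": joint angles; "qd": joint speeds; "joint_efforts": joint torques, N m; "tool_pos": TCP position; "tcp_rot": TCP orientation; "ft_force": force on the tool from outside, world axes, zero at the start; "wrist_torque": the same for the moment, N m; "finger_gap": finger opening in mm.
Only numpy, scipy, OpenCV 4.12 (cv2) and the standard library are available. Lean on these libraries where they do the work, as an engineer would, in place of code of your own. Each camera call takes 0.05 s, during which the arm holds its last target.

TASK

Take the aluminium cam-arm coupling out of the grey tray and push it fully home on the grooved brass adaptor of the green test block, squashing the rubber seal down, while both cam arms are still raised. Then swing the two cam arms all the way down to their stops, one after the other, and let go. Do not knock the gauge or the plugged outlet on either side, and leave the elbow, the bottle and the can where they stand.

Things in the scene. Friction and masses are not known exactly. Their poses are not given: they have to be found in the camera images.
- coupling_centre (a point): Aluminium coupling, loose, about 0.34 kg, stands mouth down in the tray. Point on its axis half-way up: 46 mm above the mouth, 46 mm below the top. z up; cam arms in its y-z plane, cam_left on +y. Round body 56 mm in diameter up to 54 mm above the mouth, bore 42 mm, 47 mm deep; above it a square grip block 36 x 36 mm (sides along x, y) from 54 to 92 mm. Grip the block across x, free of the arms.
- cam_left (a joint): Angle (rad) of the cam arm on the +y side: 0 = fully down, at its stop; grows as it is raised, to 1.55. Starts 1.15 to 1.45. Stiff pivot (0.12 N m, 2 N at the end): stays where left. At angle q it points outward and (q - 0.35) rad above level, so below level when down. Below 0.9 its lobe stands in the bore and blocks pushing on; when down, the lobe sits in the adaptor's groove.
- cam_right (a joint): The same for the cam arm on the coupling's -y side.
- cam_left_pivot (a point): Pivot of the left cam arm, on its centre line, 28 mm out from the coupling's axis (+y) and 20 mm above the mouth.
- cam_right_pivot (a point): Pivot of the right cam arm, 28 mm out from the axis (-y), 20 mm above the mouth.
- cam_left_tip (a point): Outer end of the left cam arm's centre line, 75 mm from the pivot. The arm is a straight steel bar 14 mm wide and 6 mm thick; its outer 28 mm is an orange grip 18 mm wide and 8 mm thick.
- cam_right_tip (a point): Outer end of the right cam arm, the same.
- adaptor_top (a point): Centre of the top of the fixed brass adaptor, 102 mm above the table; z up, x along the green block (gauge at +x, plug at -x). 40 mm in diameter, top chamfered to 31 mm over 5 mm; groove from 20 to 38 mm below the top. When the coupling is home, at any yaw, its mouth is 45 mm below this point. Block 270 x 85 mm (x, y), 45 mm high. Arms clear gauge and plug best along the block's y.
- seal (a joint): Travel in m of the black rubber seal ring (54 mm diameter) round the foot of the adaptor: 0 = standing 6 mm proud, 0.006 = pushed fully down. It drags with about 12 N and stays where it is pushed; the coupling's own weight does not move it. Its top is 39 mm below adaptor_top at 0 and 45 mm below at 0.006.
- gauge: Pressure gauge fixed on the block, 98 mm from the adaptor's axis towards the block's +x; dial 46 mm in diameter, tilted, top 87 mm above the block (132 mm above the table). Origin at its foot, on the block's top. Fragile.
- plug: Plugged outlet fixed on the block, 92 mm from the adaptor's axis towards -x: brass and steel, 38 mm in diameter, 70 mm high above the block. Origin at its foot, on the block's top.
- tray: Grey shallow tray, fixed, 300 x 300 mm, floor 4 mm thick, walls 18 mm high. Origin under its centre. Coupling, elbow and bottle stand in it in any order.
- elbow: Loose brass elbow fitting standing in the tray, foot 42 mm in diameter, 69 mm high, its side outlet reaching 30 mm from the axis. Origin at the centre of its underside. Bystander.
- bottle: Loose blue bottle standing in the tray, 44 mm in diameter, 95 mm high. Origin at the centre of its underside. Bystander.
- can: Loose open steel cup standing on the bench past the gauge end of the block, 60 mm in diameter, 70 mm high. Origin at the centre of its underside. Bystander.
There are look-alikes about, which are no part of the job. There is more than one size of the part that bears coupling_centre; the job needs the larger.

How it is judged:
By the outcome, as a careful person would: the job done as asked, in the order asked, and still so for the second after the job is handed in, with the robot touching nothing.
It also fails if it takes over 64 s, if anything falls off the work surface, if the arm or the gripper's body presses on something with over 40 N, if the wrist force passes 120 N, or if a joint passes its speed limit or range.

## Working session

There is one attempt and no reset: what is moved stays moved. The work goes in short steps, Python scripts to look and compute and a shell command to move; the robot and the scene stay as the last step left them, time stands still between calls to the robot, and variables do not carry over. Pictures are saved under pics/ and viewed, and the job is handed in when it is done.

```bash
ls; mkdir -p pics
python3 - <<'E'
from bench import telemetry, viewer, r
import cv2,numpy as np
print(telemetry.sense())
for n in("scene","top"):
    im=viewer.snapshot(n); cv2.imwrite(f"pics/{n}0.png",im[:,:,::-1]); 
    m=viewer.camera_model(n); print(n,{k:np.round(np.array(v),3).tolist() for k,v in m.items()})
E
```

```text
pics
{'time': 0.0, 'joint_pos': array([-6.98675023e+01,  7.51335581e+00,  8.53307723e+01, -2.31643601e-04,
        8.72614761e+01, -4.89181718e+00]), 'qd': array([-0.04502997,  0.03479867,  0.0347293 ,  0.03485115, -0.02748452,
       -0.07053608]), 'joint_efforts': array([-5.81882687e-04, -5.69396853e+01, -5.00550091e+01, -3.13244709e-04,
        1.49967842e-02, -2.86931801e-06]), 'tool_pos': array([ 253.64678531, -543.15624039,  241.24837297]), 'tcp_rot': array([-1.79894761e+02, -8.77484323e-03,  2.50243181e+01]), 'ft_force': array([0.2060663 , 0.542866  , 0.12249425]), 'wrist_torque': array([-0.01090506,  0.01782029, -0.03064347]), 'finger_gap': 85.39440070308872}
scene {'fx': 505.453, 'fy': 505.453, 'cx': 279.846, 'cy': 207.167, 'dist': [-0.152, 0.0, 0.0, 0.0, 0.0], 'cam_to_world': [[0.771, 0.385, -0.507, 1102.8], [0.637, -0.469, 0.611, -720.386], [-0.003, -0.794, -0.607, 826.355], [0.0, 0.0, 0.0, 1.0]]}
top {'fx': 415.727, 'fy': 415.727, 'cx': 282.088, 'cy': 210.099, 'dist': [-0.056, 0.0, 0.0, 0.0, 0.0], 'cam_to_world': [[0.002, -0.995, 0.098, 373.855], [-1.0, -0.003, -0.012, 20.876], [0.012, -0.098, -0.995, 979.29], [0.0, 0.0, 0.0, 1.0]]}
```

View pics/scene0.png

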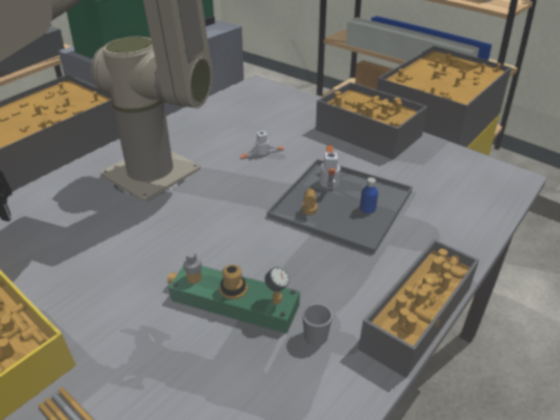

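View pics/top0.png

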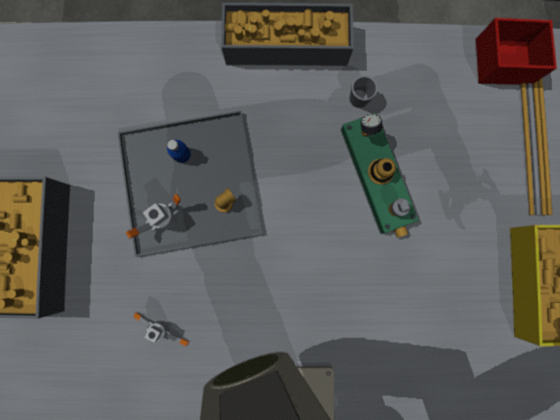

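The scene view shows two couplings: one in the tray at scene (330,165) / top (158,215), and one on the bench at scene (262,147) / top (155,332). The one in the tray fits the description, since it stands in the grey tray and looks larger. I'll confirm that in a crop.

Run:
```python
import cv2,numpy as np
t=cv2.imread('pics/top0.png');s=cv2.imread('pics/scene0.png')
f=lambda im,x,y,w,h,k:cv2.resize(im[y:y+h,x:x+w],(w*k,h*k),interpolation=cv2.INTER_CUBIC)
a=f(t,115,185,85,65,4);b=f(t,115,305,85,65,4)
c=f(s,290,135,85,65,4);d=f(s,220,115,85,65,4)
cv2.imwrite('pics/crop0.png',np.vstack([np.hstack([a,b]),np.hstack([c,d])]))
cv2.imwrite('pics/crop1.png',f(t,330,70,100,100+75,3))
cv2.imwrite('pics/crop2.png',f(s,160,240,180,110,4))
```

```text
(no output)
```

View pics/crop0.png

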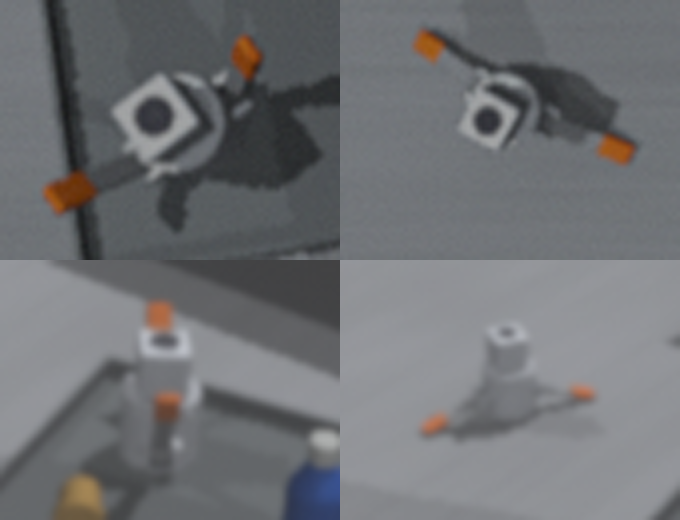

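View pics/crop1.png

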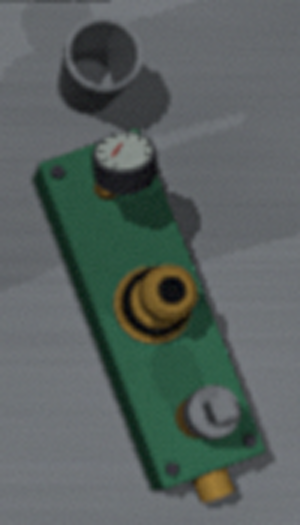

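View pics/crop2.png

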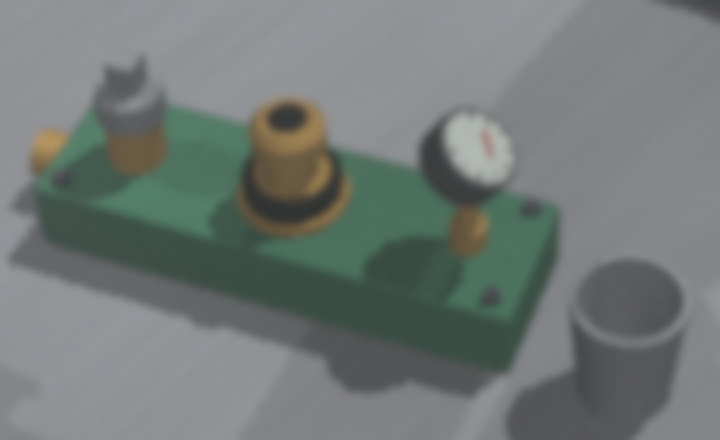

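Crop: the tray coupling (left column) is clearly the larger of the two, with both arms raised and the square block uppermost. The bench one (right column) is smaller, with its arms low. Next I'll measure.

```bash
cat > h.py <<'E'
import cv2,numpy as np
from bench import telemetry, viewer, r
def ray(name,px):
    m=viewer.camera_model(name);K=np.array([[m['fx'],0,m['cx']],[0,m['fy'],m['cy']],[0,0,1]])
    u=cv2.undistortPoints(np.float64(px).reshape(-1,1,2),K,np.float64(m['dist'])).reshape(-1,2)
    T=np.array(m['cam_to_world']);d=np.c_[u,np.ones(len(u))]@T[:3,:3].T
    return T[:3,3],d/np.linalg.norm(d,axis=1)[:,None]
def onz(name,px,z):
    o,d=ray(name,px);return o+d*((z-o[2])/d[:,2])[:,None]
def tri(p1,p2):
    o1,d1=ray('top',[p1]);o2,d2=ray('scene',[p2]);d1=d1[0];d2=d2[0]
    st=np.linalg.lstsq(np.c_[d1,-d2],o2-o1,rcond=None)[0]
    a=o1+d1*st[0];b=o2+d2*st[1];return (a+b)/2,np.linalg.norm(a-b)
def blobs(im,mask,box,mn=6):
    x0,y0,x1,y1=box;m=np.zeros(mask.shape,np.uint8);m[y0:y1,x0:x1]=mask[y0:y1,x0:x1]*255
    out=[]
    for c in cv2.findContours(m,cv2.RETR_EXTERNAL,cv2.CHAIN_APPROX_NONE)[0]:
        M=np.zeros_like(m);cv2.drawContours(M,[c],-1,255,-1)
        ys,xs=np.nonzero(M)
        if len(xs)>=mn: out.append((len(xs),xs.mean().round(2),ys.mean().round(2),c))
    return sorted(out,key=lambda t:-t[0])
E
python3 - <<'E'
from h import *
np.set_printoptions(precision=1,suppress=True)
t=cv2.imread('pics/top0.png').astype(int);s=cv2.imread('pics/scene0.png').astype(int)
def org(im): return (im[...,2]-im[...,0]>80)&(im[...,2]>130)
def org2(im): return (im[...,2]>140)&(im[...,1]<im[...,2]*.6)&(im[...,0]<90)
tb=blobs(t,t.min(2)>125,(120,190,195,245)); 
for b in tb[:2]:
    q=cv2.minAreaRect(b[3]);print('top white',b[:3],q,onz('top',[b[1:3]],96))
    w=onz('top',cv2.boxPoints(q),96)[:,:2];e=np.diff(np.vstack([w,w[:1]]),axis=0);print(np.linalg.norm(e,axis=1),np.degrees(np.arctan2(e[:,1],e[:,0])))
sb=blobs(s,s.min(2)>170,(315,140,350,180))
for b in sb[:2]: print('scene white',b[:3],onz('scene',[b[1:3]],96))
for n,im,box in(('top',t,(120,185,195,245)),('scene',s,(315,140,350,190))):
    for b in blobs(im,org2(im),box): print('orange',n,b[:3])
# dark holes
for n,im,box in(('top',t,(378,158,395,175)),('scene',s,(225,262,240,276))):
    for b in blobs(im,im.max(2)<60,box)[:2]: print('hole',n,b[:3],onz(n,[b[1:3]],102))
g=(t[...,1]-t[...,2]>20)&(t[...,1]>t[...,0]+8)
b=blobs(t,g,(330,100,430,245))[0];q=cv2.minAreaRect(b[3]);print('green',q)
w=onz('top',cv2.boxPoints(q),45)[:,:2];e=np.diff(np.vstack([w,w[:1]]),axis=0);print(w,w.mean(0),np.linalg.norm(e,axis=1),np.degrees(np.arctan2(e[:,1],e[:,0])))
E
```

```text
top white (255, np.float64(152.85), np.float64(213.96)) ((152.239990234375, 214.32000732421875), (15.600000381469727, 18.0), 53.13010025024414) [[451.6 286.5  96. ]]
[38.2 34.  38.1 33.9] [ -52.4 -141.9  127.5   38.3]
top white (13, np.float64(154.77), np.float64(226.77)) ((155.0, 227.0), (2.0, 6.0), 90.0) [[424.2 281.5  96. ]]
[12.9  4.3 12.9  4.3] [ -89.8 -178.3   90.2    1.8]
scene white (14, np.float64(335.29), np.float64(155.79)) [[462.1 290.9  96. ]]
scene white (6, np.float64(326.17), np.float64(155.33)) [[441.4 276.7  96. ]]
orange top (12, np.float64(176.33), np.float64(197.08))
orange top (9, np.float64(127.78), np.float64(234.33))
hole top (63, np.float64(386.94), np.float64(166.3)) [[ 556.  -215.8  102. ]]
hole top (6, np.float64(393.33), np.float64(173.33)) [[ 540.7 -229.3  102. ]]
hole scene (15, np.float64(231.33), np.float64(269.07)) [[ 553.6 -214.6  102. ]]
green ((379.17230224609375, 172.57723999023438), (116.72196960449219, 39.07048797607422), 69.14553833007812)
[[ 664.4 -124.4]
 [ 698.8 -210.5]
 [ 443.9 -300.1]
 [ 412.2 -215.5]] [ 554.8 -212.6] [ 92.7 270.2  90.4 268.2] [ -68.3 -160.6  110.5   19.9]
```

```bash
python3 - <<'E'
from h import *
np.set_printoptions(precision=1,suppress=True)
t=cv2.imread('pics/top0.png').astype(int);s=cv2.imread('pics/scene0.png').astype(int)
h=lambda im:(im[...,2]-im[...,0]>50)&(im[...,2]>1.5*im[...,1])&(im[...,2]>90)
T=blobs(t,h(t),(120,185,195,245));S=blobs(s,h(s),(315,140,350,190))
for b in T:print('T',b[:3],[x.round(1) if hasattr(x,'round') else x for x in cv2.minAreaRect(b[3])])
for b in S:print('S',b[:3])
for a in T[:2]:
  for b in S[:2]: print(a[1:3],b[1:3],tri(a[1:3],b[1:3]))
# coupling top in each image: several thresholds
for th in(110,120,135,150):
    b=blobs(t,t.min(2)>th,(138,200,170,225))[0];print(th,b[:3],onz('top',[b[1:3]],96),cv2.minAreaRect(b[3]))
for th in(140,150,160,):
    for b in blobs(s,s.min(2)>th,(318,145,345,175))[:2]:print(th,b[:3],onz('scene',[b[1:3]],96))
for b in blobs(t,t.max(2)<75,(146,206,161,221)):print('hole',b[:3],onz('top',[b[1:3]],96))
for b in blobs(s,s.max(2)<120,(322,150,341,160)):print('hole s',b[:3],onz('scene',[b[1:3]],96))
# gauge foot/plug
print(onz('top',[(364.6,133.3),(394,210)],48), )
E
python3 - <<'E'
import cv2,numpy as np
im=cv2.imread('pics/scene0.png')[135:185,310:355]
cv2.imwrite('pics/c3.png',cv2.resize(im,None,fx=12,fy=12,interpolation=cv2.INTER_NEAREST))
E
```

```text
T (70, np.float64(131.56), np.float64(232.64)) [(131.70001220703125, 232.40003967285156), (6.708203315734863, 10.733126640319824), 63.43495178222656]
T (47, np.float64(175.85), np.float64(198.4)) [(176.0, 198.50001525878906), (7.77817440032959, 6.363961219787598), 45.0]
S (20, np.float64(329.5), np.float64(148.0))
S (12, np.float64(331.5), np.float64(170.0))
(np.float64(131.56), np.float64(232.64)) (np.float64(329.5), np.float64(148.0)) (array([412.1, 336.1,  81.2]), np.float64(0.18732249357652314))
(np.float64(131.56), np.float64(232.64)) (np.float64(331.5), np.float64(170.0)) (array([412.2, 363.2,  -6.5]), np.float64(10.162375460129507))
(np.float64(175.85), np.float64(198.4)) (np.float64(329.5), np.float64(148.0)) (array([480.2, 225.6, 156.6]), np.float64(6.98394495840038))
(np.float64(175.85), np.float64(198.4)) (np.float64(331.5), np.float64(170.0)) (array([486.2, 240.3,  85. ]), np.float64(1.2684366742959934))
110 (275, np.float64(152.84), np.float64(213.99)) [[451.5 286.5  96. ]] ((152.0800018310547, 214.44000244140625), (16.399999618530273, 18.799999237060547), 53.13010025024
[... 263 characters left out ...]
12001037597656), (15.0, 16.799999237060547), 53.13010025024414)
150 (203, np.float64(153.01), np.float64(213.8)) [[452.  286.2  96. ]] ((152.74000549316406, 213.8200225830078), (13.800000190734863, 15.0), 53.13010025024414)
140 (266, np.float64(331.46), np.float64(155.73)) [[453.8 284.4  96. ]]
150 (56, np.float64(331.64), np.float64(155.75)) [[454.3 284.6  96. ]]
150 (11, np.float64(338.0), np.float64(167.55)) [[501.5 246.2  96. ]]
160 (43, np.float64(331.09), np.float64(155.72)) [[453.  283.7  96. ]]
hole (51, np.float64(153.1), np.float64(213.63)) [[452.3 286.   96. ]]
hole s (9, np.float64(330.78), np.float64(154.56)) [[448.8 288.2  96. ]]
[[ 644.3 -180.3   48. ]
 [ 466.6 -244.1   48. ]]
```

View pics/c3.png

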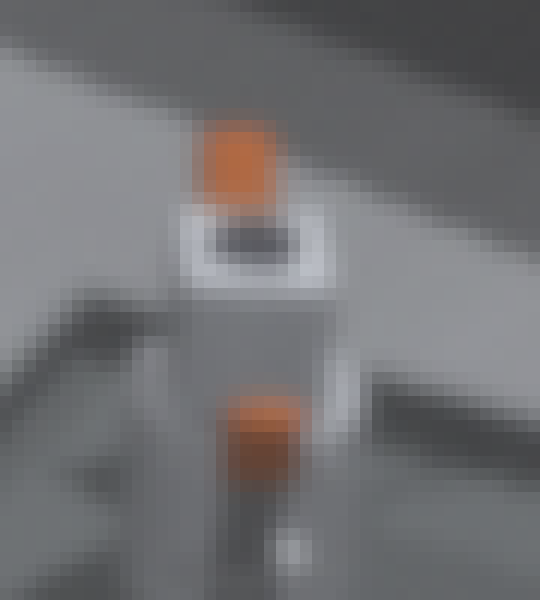

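```bash
cat > plan.py <<'E'
import numpy as np,sys
from scipy.spatial.transform import Rotation as R
# usage: plan(cmdpos,cmdyaw,[(x,y,z,yaw),...]) tool pointing down
def plan(p,yaw,targets):
    A=R.from_euler('xyz',[180,0,yaw],degrees=True)
    for x,y,z,w in targets:
        s=A.inv().apply(np.array([x,y,z])-p)/10
        t=(A.inv()*R.from_euler('xyz',[180,0,w],degrees=True)).as_rotvec()
        print((x,y,z,w),'->',np.round(s,2).tolist(),np.round(t,3).tolist())
E
python3 -c "
from plan import *
plan(np.array([253.845,-543.662,242.292]),25.027,[(500,-150,240,80),(452,286,200,128),(452,286,73,128)])"
```

```text
(500, -150, 240, 80) -> [38.96, -25.26, 0.23] [0.0, 0.0, -0.959]
(452, 286, 200, 128) -> [53.05, -66.79, 4.23] [0.0, 0.0, -1.797]
(452, 286, 73, 128) -> [53.05, -66.79, 16.93] [0.0, 0.0, -1.797]
```

```bash
python3 -m inch '[[[38.96,-25.26,0.23],[0,0,-0.959],1],[[38.96,-25.26,0.23],[0,0,-0.959],1],[[38.96,-25.26,0.23],[0,0,-0.959],1],[[38.96,-25.26,0.23],[0,0,-0.959],1],[[38.96,-25.26,0.23],[0,0,-0.959],1],[[38.96,-25.26,0.23],[0,0,-0.959],1],[[38.96,-25.26,0.23],[0,0,-0.959],1],[[38.96,-25.26,0.23],[0,0,-0.959],1],[[53.05,-66.79,4.23],[0,0,-1.797],1],[[53.05,-66.79,4.23],[0,0,-1.797],1],[[53.05,-66.79,4.23],[0,0,-1.797],1],[[53.05,-66.79,4.23],[0,0,-1.797],1],[[53.05,-66.79,4.23],[0,0,-1.797],1],[[53.05,-66.79,4.23],[0,0,-1.797],1],[[53.05,-66.79,4.23],[0,0,-1.797],1],[[53.05,-66.79,4.23],[0,0,-1.797],1],[[53.05,-66.79,4.23],[0,0,-1.797],1],[[53.05,-66.79,4.23],[0,0,-1.797],1],[[53.05,-66.79,4.23],[0,0,-1.797],1],[[53.05,-66.79,4.23],[0,0,-1.797],1]]'
python3 - <<'E'
from h import *
for n in("scene","top"):
    im=viewer.snapshot(n); cv2.imwrite(f"pics/{n}1.png",im[:,:,::-1])
E
```

```text
time: 2.1
tool_pos: [451.2, 286.6, 199.2]
tcp_rot: [-179.9, -0.0, 128.1]
ft_force: [0.5, -0.5, -0.9]
finger_gap: 85.5
```

View pics/scene1.png

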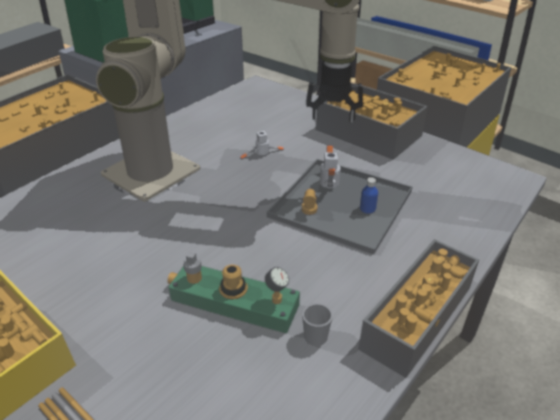

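The gripper is over the coupling at scene (335,100), with the coupling at (330,165). The path down is clear.

```bash
python3 -m inch '[[[0,0,4],[0,0,0],1],[[0,0,8],[0,0,0],1],[[0,0,11],[0,0,0],1],[[0,0,12.6],[0,0,0],1],[[0,0,12.6],[0,0,0],1],[[0,0,12.6],[0,0,0],1]]' 
python3 -m inch '[[[0,0,0],[0,0,0],0.5],[[0,0,0],[0,0,0],0.3],[[0,0,0],[0,0,0],0],[[0,0,0],[0,0,0],0],[[0,0,0],[0,0,0],0],[[0,0,0],[0,0,0],0],[[0,0,0],[0,0,0],0],[[0,0,0],[0,0,0],0]]' 90
python3 - <<'E'
from h import *
ims=[viewer.snapshot(n)[:,:,::-1] for n in("scene","top")]
cv2.imwrite("pics/g.png",np.hstack([cv2.resize(ims[0][120:220,260:360],None,fx=4,fy=4),cv2.resize(ims[1][170:270,100:200],None,fx=4,fy=4)]))
E
```

```text
time: 2.8
tool_pos: [452.6, 285.0, 74.7]
tcp_rot: [180.0, 0.0, 127.9]
ft_force: [0.0, -0.1, 0.8]
finger_gap: 85.3
time: 3.6
tool_pos: [452.6, 286.3, 75.2]
tcp_rot: [179.9, 0.0, 128.0]
ft_force: [-2.1, -1.8, 6.7]
finger_gap: 35.0
```

View pics/g.png

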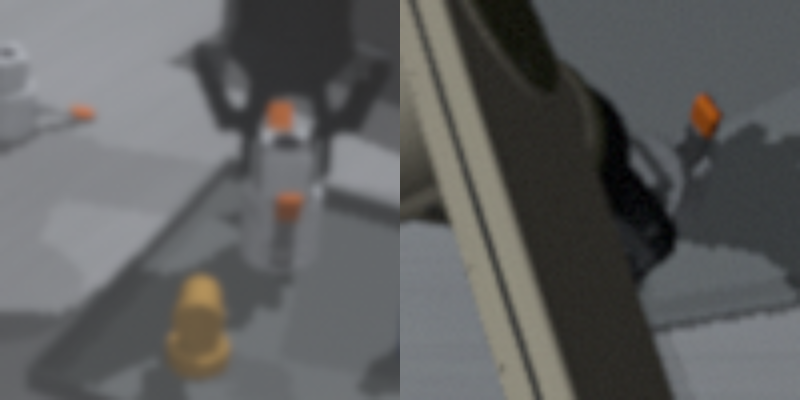

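```bash
python3 -c "
from plan import *
plan(np.array([452,286,74]),128,[(452,286,240,128),(560,30,240,118),(555.3,-215.3,240,110)])"
```

```text
(452, 286, 240, 128) -> [0.0, 0.0, -16.6] [0.0, 0.0, 0.0]
(560, 30, 240, 118) -> [-26.82, -7.25, -16.6] [0.0, -0.0, 0.175]
(555.3, -215.3, 240, 110) -> [-45.86, -22.72, -16.6] [0.0, -0.0, 0.314]
```

```bash
python3 -m inch '[[[0,0,-3],[0,0,0],0],[[0,0,-7],[0,0,0],0],[[0,0,-11.5],[0,0,0],0],[[0,0,-16],[0,0,0],0],[[-3,-1,-16.6],[0,0,0.02],0],[[-7,-2,-16.6],[0,0,0.04],0],[[-11,-3,-16.6],[0,0,0.07],0],[[-15,-4,-16.6],[0,0,0.1],0],[[-19,-5.1,-16.6],[0,0,0.12],0],[[-23,-6.2,-16.6],[0,0,0.15],0],[[-26.8,-7.2,-16.6],[0,0,0.175],0],[[-30,-9.7,-16.6],[0,0,0.2],0],[[-33,-12.1,-16.6],[0,0,0.22],0],[[-36,-14.6,-16.6],[0,0,0.245],0],[[-39,-17,-16.6],[0,0,0.27],0],[[-42,-19.5,-16.6],[0,0,0.29],0],[[-44.5,-21.5,-16.6],[0,0,0.314],0],[[-45.86,-22.72,-16.6],[0,0,0.314],0],[[-45.86,-22.72,-16.6],[0,0,0.314],0],[[-45.86,-22.72,-16.6],[0,0,0.314],0]]'
python3 - <<'E'
from h import *
for n in("scene","top"):
    im=viewer.snapshot(n); cv2.imwrite(f"pics/{n}2.png",im[:,:,::-1])
im=cv2.imread('pics/scene2.png');cv2.imwrite('pics/s2c.png',cv2.resize(im[180:330,150:350],None,fx=4,fy=4,interpolation=cv2.INTER_CUBIC))
im=cv2.imread('pics/top2.png');cv2.imwrite('pics/t2c.png',cv2.resize(im[90:250,320:470],None,fx=4,fy=4)[:600])
print(telemetry.sense()['tool_pos'])
E
```

```text
time: 5.7
tool_pos: [555.0, -214.8, 239.4]
tcp_rot: [-180.0, -0.1, 110.0]
ft_force: [-0.4, 0.5, -4.6]
finger_gap: 34.7
[ 555.29778931 -213.99061378  239.75810936]
```

View pics/s2c.png

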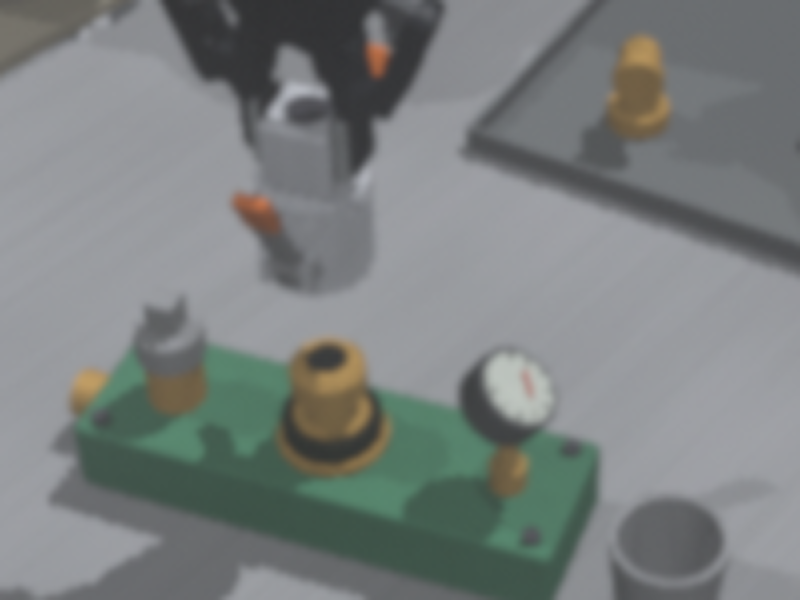

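View pics/t2c.png

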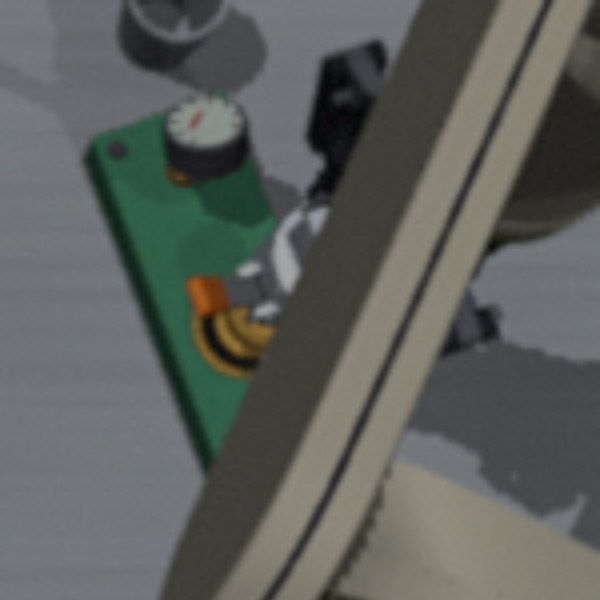

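Run:
```python
from h import *
np.set_printoptions(precision=1,suppress=True)
m=viewer.camera_model('scene');K=np.array([[m['fx'],0,m['cx']],[0,m['fy'],m['cy']],[0,0,1]]);T=np.linalg.inv(np.array(m['cam_to_world']))
pr=lambda P:cv2.projectPoints(np.float64(P),cv2.Rodrigues(T[:3,:3])[0],T[:3,3],K,np.float64(m['dist']))[0].reshape(-1,2)
q=pr([(555,-215.3,102),(555,-214.8,170),(555,-214.8,190),(555,-214.8,262),(565,-214.8,190),(555,-204.8,190)]);print(q, (q-[150,180])*4)
im=cv2.imread('pics/scene2.png').astype(int)
for y in (232,236,240,243): print(y,im[y,208:250].mean(1).astype(int).tolist())
for y in (278,281): print(y,im[y,215:250,2].tolist())
```

```text
[[231.6 269.5]
 [229.6 244.5]
 [228.9 236.7]
 [226.4 207.1]
 [232.7 238.9]
 [232.5 234.1]] [[326.4 358.2]
 [318.4 257.9]
 [315.7 226.9]
 [305.6 108.3]
 [330.7 235.5]
 [330.  216.5]]
232 [128, 109, 95, 92, 95, 100, 105, 107, 104, 102, 109, 117, 123, 128, 131, 132, 133, 134, 134, 134, 134, 133, 132, 132, 132, 129, 124, 124, 123, 123, 122, 120, 121, 124, 131, 143, 153, 156, 157, 157, 158, 158]
236 [157, 153, 143, 127, 108, 92, 82, 80, 81, 82, 84, 89, 101, 114, 120, 123, 124, 125, 127, 127, 126, 124, 123, 122, 123, 124, 123, 122, 121, 121, 121, 122, 121, 123, 128, 142, 153, 158, 159, 158, 158, 158]
240 [160, 160, 160, 160, 158, 151, 134, 109, 91, 83, 83, 84, 86, 90, 98, 109, 118, 121, 122, 122, 123, 124, 125, 125, 124, 124, 122, 121, 120, 120, 120, 120, 121, 122, 127, 139, 151, 157, 159, 158, 159, 158]
243 [160, 160, 160, 159, 158, 155, 146, 133, 118, 101, 88, 83, 82, 84, 85, 89, 94, 104, 115, 123, 124, 122, 123, 124, 124, 123, 122, 120, 120, 119, 120, 121, 122, 124, 128, 139, 151, 157, 158, 159, 159, 158]
278 [82, 82, 82, 84, 84, 84, 83, 84, 92, 101, 106, 110, 115, 122, 130, 136, 137, 137, 134, 130, 125, 119, 114, 113, 115, 113, 101, 84, 77, 85, 95, 100, 105, 111, 118]
281 [81, 81, 80, 80, 78, 72, 65, 70, 89, 105, 109, 107, 107, 108, 109, 110, 112, 113, 113, 113, 112, 110, 110, 114, 131, 146, 144, 117, 83, 69, 79, 87, 88, 87, 87]
```

The coupling is held upright over the adaptor. Its top hole is at scene crop (305,108), against a prediction of (305.6,108.3), so alignment is within about 1 mm. I'll descend in stages.

```bash
python3 -m inch '[[[0,0,3],[0,0,0],0],[[0,0,5.5],[0,0,0],0],[[0,0,6.2],[0,0,0],0],[[0,0,6.6],[0,0,0],0],[[0,0,7],[0,0,0],0],[[0,0,7.3],[0,0,0],0],[[0,0,7.6],[0,0,0],0],[[0,0,7.6],[0,0,0],0]]' 
python3 -c "
from h import *
s=telemetry.sense();print(s['ft_force'],s['wrist_torque'],s['tool_pos'])"
```

```text
time: 6.6
tool_pos: [555.3, -215.4, 164.2]
tcp_rot: [180.0, 0.0, 110.0]
ft_force: [0.3, -0.5, -4.4]
finger_gap: 34.8
[ 0.2700919  -0.54550925 -4.38429952] [-0.0570802  -0.05670326  0.00823212] [ 555.33444086 -215.40569315  164.18557727]
```

```bash
python3 -m inch '[[[0,0,0.5],[0,0,0],0],[[0,0,1],[0,0,0],0],[[0,0,1.5],[0,0,0],0],[[0,0,2],[0,0,0],0],[[0,0,2.5],[0,0,0],0],[[0,0,2.9],[0,0,0],0],[[0,0,2.9],[0,0,0],0]]' 
python3 -c "
from h import *
s=telemetry.sense();print(s['ft_force'],s['wrist_torque'],s['tool_pos'])"
```

```text
time: 7.3
tool_pos: [555.2, -215.4, 134.5]
tcp_rot: [-180.0, 0.0, 110.0]
ft_force: [1.5, -1.0, -5.4]
finger_gap: 34.7
[ 1.49557947 -0.97632333 -5.44781127] [-0.37118688 -0.34150917 -0.01213559] [ 555.18224261 -215.41887757  134.53851742]
```

Almost no contact force so far. Next I push the seal down.

```bash
python3 -m inch '[[[0,0,0.2],[0,0,0],0],[[0,0,0.4],[0,0,0],0],[[0,0,0.5],[0,0,0],0],[[0,0,0.6],[0,0,0],0],[[0,0,0.7],[0,0,0],0],[[0,0,0.8],[0,0,0],0],[[0,0,0.8],[0,0,0],0]]' 
python3 -c "
from h import *
s=telemetry.sense();print(s['ft_force'],s['wrist_torque'],s['tool_pos'])"
```

```text
time: 8.0
tool_pos: [555.4, -215.6, 128.7]
tcp_rot: [180.0, 0.1, 110.0]
ft_force: [-5.8, 0.9, 6.9]
finger_gap: 34.8
[-5.77952771  0.85406176  6.89195698] [0.19532352 0.82445869 0.02539735] [ 555.41879388 -215.59101718  128.72121813]
```

```bash
python3 -m inch '[[[0,0,0.1],[0,0,0],0],[[0,0,0.2],[0,0,0],0],[[0,0,0.3],[0,0,0],0],[[0,0,0.3],[0,0,0],0]]' 
python3 -c "
from h import *
s=telemetry.sense();print(s['ft_force'],s['wrist_torque'],s['tool_pos'])"
```

```text
time: 8.4
tool_pos: [555.7, -215.8, 128.0]
tcp_rot: [179.9, 0.1, 110.0]
ft_force: [-11.7, 3.5, 22.2]
finger_gap: 34.6
[-11.68852645   3.4833988   22.2259708 ] [ 0.72613617  2.38750895 -0.05115214] [ 555.67089687 -215.81195054  128.00826858]
```

```bash
python3 -m inch '[[[0,0,0.1],[0,0,0],0],[[0,0,0.2],[0,0,0],0],[[0,0,0.3],[0,0,0],0],[[0,0,0.3],[0,0,0],0]]'
python3 - <<'E'
from h import *
s=telemetry.sense();print(s['ft_force'],s['wrist_torque'],s['tool_pos'])
im=viewer.snapshot('scene')[:,:,::-1];cv2.imwrite('pics/scene3.png',im)
cv2.imwrite('pics/s3c.png',cv2.resize(im[210:330,150:310],None,fx=5,fy=5,interpolation=cv2.INTER_CUBIC))
E
```

```text
time: 8.8
tool_pos: [556.0, -216.1, 127.9]
tcp_rot: [179.9, 0.2, 110.0]
ft_force: [-19.3, 6.5, 41.3]
finger_gap: 34.6
[-19.28732813   6.50181321  41.25294509] [ 1.39765033  4.34137829 -0.08042229] [ 555.95829703 -216.1275982   127.8692165 ]
```

View pics/s3c.png

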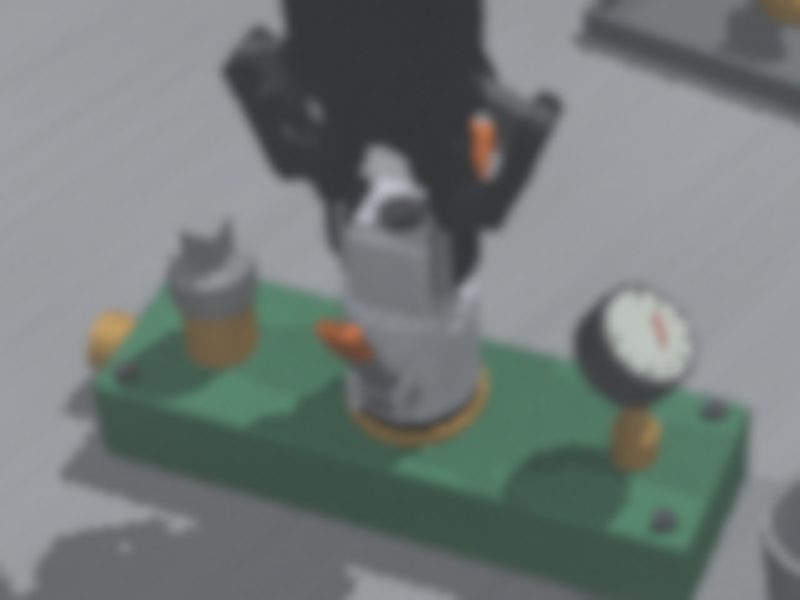

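The push stopped hard: z held at 127.9 while the force rose to 41 N. In the crop, the body sits down on the seal and foot ring at about (415,420). Now I'll relax the push, release and rise.

```bash
python3 -m inch '[[[0,0,-0.4],[0,0,0],0],[[0,0,-0.65],[0,0,0],0],[[0,0,-0.65],[0,0,0],0.6],[[0,0,-0.65],[0,0,0],1],[[0,0,-0.65],[0,0,0],1],[[0,0,-0.65],[0,0,0],1],[[0,0,-0.65],[0,0,0],1],[[0,0,-0.65],[0,0,0],1],[[0,0,-2],[0,0,0],1],[[0,0,-6],[0,0,0],1],[[0,0,-10],[0,0,0],1],[[0,-2,-12],[0,0,0],1],[[0,-2,-13],[0,0,0],1],[[0,-2,-13],[0,0,0],1]]'
python3 - <<'E'
from h import *
s=telemetry.sense();print(s['ft_force'],s['wrist_torque'],s['tool_pos'])
im=viewer.snapshot('scene')[:,:,::-1];cv2.imwrite('pics/scene4.png',im)
cv2.imwrite('pics/s4c.png',cv2.resize(im[200:330,150:310],None,fx=4,fy=4,interpolation=cv2.INTER_CUBIC))
im=viewer.snapshot('top')[:,:,::-1];cv2.imwrite('pics/top4.png',im)
cv2.imwrite('pics/t4c.png',cv2.resize(im[90:250,320:470],None,fx=4,fy=4)[:600])
E
```

```text
time: 10.25
tool_pos: [537.3, -222.7, 253.8]
tcp_rot: [179.8, 0.2, 110.0]
ft_force: [0.1, 0.9, -0.2]
finger_gap: 85.2
[ 0.13577093  0.88347099 -0.16367995] [ 0.04997541 -0.02506667  0.01556476] [ 537.34335322 -222.70885812  253.84176665]
```

View pics/s4c.png

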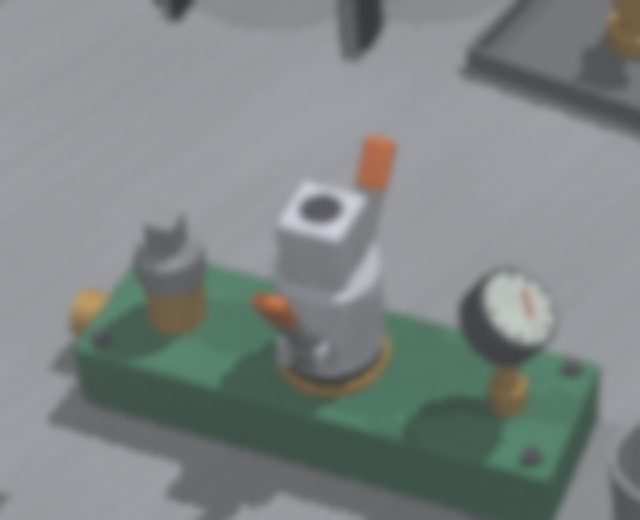

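View pics/t4c.png

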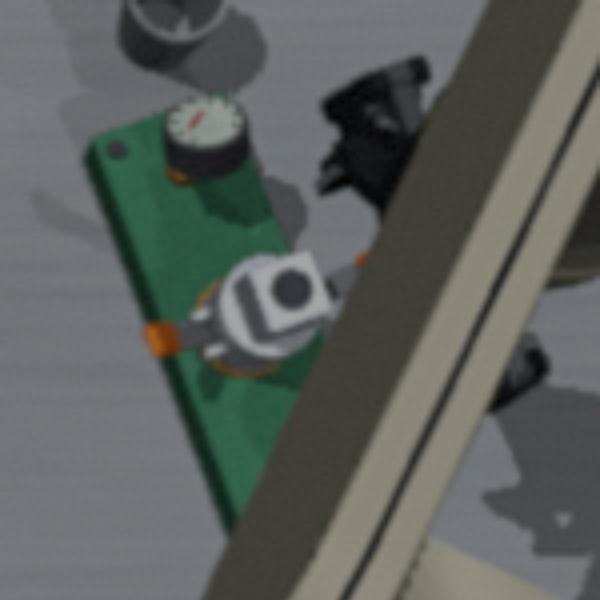

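Run:
```python
from h import *
np.set_printoptions(precision=1,suppress=True)
t=cv2.imread('pics/top4.png').astype(int);s=cv2.imread('pics/scene4.png').astype(int)
a=blobs(t,t.max(2)<90,(386,154,402,170))[0];b=blobs(s,s.max(2)<120,(222,246,240,258))[0]
print(a[:3],b[:3],tri(a[1:3],b[1:3]),onz('top',[a[1:3]],149),onz('scene',[b[1:3]],149))
h=lambda im:(im[...,2]-im[...,0]>50)&(im[...,2]>1.5*im[...,1])&(im[...,2]>90)
T=blobs(t,h(t),(350,140,415,185));S=blobs(s,h(s),(205,230,255,290))
for n,L in(('T',T),('S',S)):
  for q in L[:3]: print(n,q[:3])
for i in T[:2]:
  for j in S[:2]: print(i[:3],j[:3],tri(i[1:3],j[1:3]))
```

```text
(69, np.float64(392.46), np.float64(161.86)) (33, np.float64(229.58), np.float64(251.94)) (array([ 554.7, -215. ,  150.3]), np.float64(1.8079303229706163)) [[ 555.6 -214.7  149. ]] [[ 553.  -214.7  149. ]]
T (54, np.float64(360.07), np.float64(174.19))
S (59, np.float64(243.53), np.float64(240.22))
S (18, np.float64(218.06), np.float64(276.06))
(54, np.float64(360.07), np.float64(174.19)) (59, np.float64(243.53), np.float64(240.22)) (array([ 533. , -152.6,  127. ]), np.float64(1.8283394642589361))
(54, np.float64(360.07), np.float64(174.19)) (18, np.float64(218.06), np.float64(276.06)) (array([ 528. , -190.3,   50.1]), np.float64(60.65402628481842))
```

The coupling is home: its top is measured at about 150 mm (149 expected), centred at (554.7,-215.0), and still upright. Both arms are raised, with orange grips at scene (243,240) and (218,276). I'll push down the +y arm first, with shut fingers.

```bash
python3 -m inch '[[[2.5,2,0],[0,0,0],0],[[5,2,0],[0,0,0],0],[[5,2,2],[0,0,0],0],[[5,2,5],[0,0,0],0],[[5,2,8],[0,0,0],0],[[5,2,8],[0,0,0],0],[[5,2,9],[0,0,0],0],[[5,2,10],[0,0,0],0],[[5.2,2,11],[0,0,0],0],[[5.4,2,12],[0,0,0],0],[[5.7,2,13],[0,0,0],0],[[6.1,2,13.8],[0,0,0],0],[[6.4,2,14.6],[0,0,0],0],[[6.7,2,15.3],[0,0,0],0]]'
python3 - <<'E'
from h import *
s=telemetry.sense();print(s['ft_force'],s['wrist_torque'],s['tool_pos'],s['finger_gap'])
im=viewer.snapshot('scene')[:,:,::-1];cv2.imwrite('pics/scene5.png',im)
cv2.imwrite('pics/s5c.png',cv2.resize(im[200:330,150:310],None,fx=4,fy=4,interpolation=cv2.INTER_CUBIC))
E
```

```text
time: 11.75
tool_pos: [532.4, -152.4, 97.6]
tcp_rot: [180.0, 0.1, 110.0]
ft_force: [2.9, -4.8, 1.8]
finger_gap: 0.1
[ 2.94977706 -4.80337169  1.82162727] [-0.8296065  -0.43774902 -0.03985477] [ 532.43520115 -152.42010005   97.55397532] 0.10639314382695676
```

View pics/s5c.png

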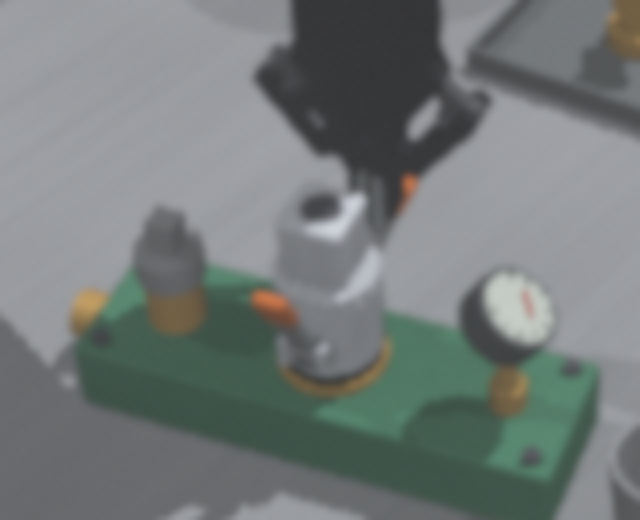

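Run:
```python
from h import *
np.set_printoptions(precision=1,suppress=True)
s=cv2.imread('pics/scene5.png').astype(int)
h=lambda im:(im[...,2]-im[...,0]>50)&(im[...,2]>1.5*im[...,1])&(im[...,2]>90)
o,_=ray('scene',[(0,0)])
C=np.array([555,-215,0.]);u=np.array([np.cos(np.radians(20)),np.sin(np.radians(20)),0]);v=np.array([-u[1],u[0],0])
for b in blobs(s,h(s),(205,230,270,290),4):
    x,y,w,hh=cv2.boundingRect(b[3])
    for p in (b[1:3],(x+w/2,y),(x+w/2,y+hh-1)):
        for off in(0,9):
            o,d=ray('scene',[p]);d=d[0];k=((C+off*u-o)@u)/(d@u);P=o+k*d;print(b[0],p,off,'r',(P-C)@v,'z',P[2])
```

```text
31 (np.float64(217.52), np.float64(275.65)) 0 r -60.76527382228253 z 141.60933180380744
31 (np.float64(217.52), np.float64(275.65)) 9 r -76.59834458495769 z 159.63364192753443
31 (218.0, 273) 0 r -57.77874233523127 z 145.90860022904997
31 (218.0, 273) 9 r -73.69042645579287 z 163.8197423085661
31 (218.0, 278) 0 r -59.95907635213226 z 134.4948431451819
31 (218.0, 278) 9 r -75.81336835105515 z 152.70642530857242
9 (np.float64(251.67), np.float64(245.44)) 0 r 106.10142997206918 z 78.44035736379556
9 (np.float64(251.67), np.float64(245.44)) 9 r 85.87598900951788 z 98.12744091432319
9 (252.5, 244) 0 r 111.03291748982551 z 78.58650139459007
9 (252.5, 244) 9 r 90.67766681496184 z 98.26973805013404
9 (252.5, 247) 0 r 110.22778836665302 z 70.30254725929763
9 (252.5, 247) 9 r 89.89373080633679 z 90.2038393594188
```

The orange grip is now at about r 88, z 94, so the arm is roughly 15–20° above level and following the finger. Continuing down.

```bash
python3 -m inch '[[[0.3,0,0.5],[0,0,0],0],[[0.6,0,1],[0,0,0],0],[[0.8,0,1.5],[0,0,0],0],[[0.9,0,1.8],[0,0,0],0],[[0.9,0,2.0],[0,0,0],0],[[0.9,0,2.0],[0,0,0],0]]' 
python3 -c "
from h import *
s=telemetry.sense();print(s['ft_force'],s['wrist_torque'],s['tool_pos'])"
```

```text
time: 12.4
tool_pos: [529.0, -143.7, 77.6]
tcp_rot: [-180.0, -0.0, 110.0]
ft_force: [0.3, -0.6, 1.5]
finger_gap: 0.0
[ 0.26248855 -0.55180411  1.46615598] [-0.10990659 -0.08541387  0.03443973] [ 528.98928013 -143.72708201   77.63300889]
```

```bash
python3 -m inch '[[[0,0,0.3],[0,0,0],0],[[0,0,0.5],[0,0,0],0],[[0,0,0.5],[0,0,0],0]]' 
python3 -m inch '[[[0,0,0.3],[0,0,0],0],[[0,0,0.5],[0,0,0],0],[[0,0,0.5],[0,0,0],0]]'
python3 -c "
from h import *
s=telemetry.sense();print(s['ft_force'],s['wrist_torque'],s['tool_pos'])"
```

```text
time: 12.7
tool_pos: [530.2, -144.0, 74.9]
tcp_rot: [179.9, 0.1, 110.0]
ft_force: [-4.9, 3.5, 16.4]
finger_gap: -0.1
time: 13.0
tool_pos: [532.2, -144.4, 72.6]
tcp_rot: [179.7, 0.2, 110.0]
ft_force: [-6.2, 5.2, 29.9]
finger_gap: -0.1
[-6.23704477  5.15275033 29.85489313] [ 0.56897857  0.99117959 -0.08030768] [ 532.16019235 -144.40965093   72.55328874]
```

```bash
python3 -m inch '[[[0,0,-2],[0,0,0],0],[[0,0,-6],[0,0,0],0],[[0,0,-10],[0,0,0],0],[[0,0,-14],[0,0,0],0],[[0,0,-18],[0,0,0],0],[[0,0,-18.8],[0,0,0],0],[[0,0,-18.8],[0,0,0],0]]'
python3 - <<'E'
from h import *
np.set_printoptions(precision=1,suppress=True)
im=viewer.snapshot('scene')[:,:,::-1];cv2.imwrite('pics/scene6.png',im)
cv2.imwrite('pics/s6c.png',cv2.resize(im[200:330,150:310],None,fx=4,fy=4,interpolation=cv2.INTER_CUBIC))
im=viewer.snapshot('top')[:,:,::-1];cv2.imwrite('pics/top6.png',im)
cv2.imwrite('pics/t6c.png',cv2.resize(im[90:250,320:470],None,fx=4,fy=4)[:600])
E
```

```text
time: 13.7
tool_pos: [530.1, -144.2, 257.8]
tcp_rot: [179.8, 0.1, 110.0]
ft_force: [-0.2, -0.1, -0.1]
finger_gap: 0.1
```

View pics/s6c.png

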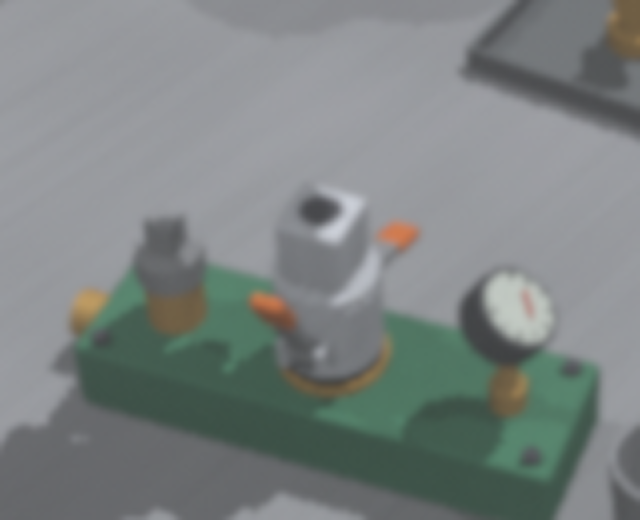

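View pics/t6c.png

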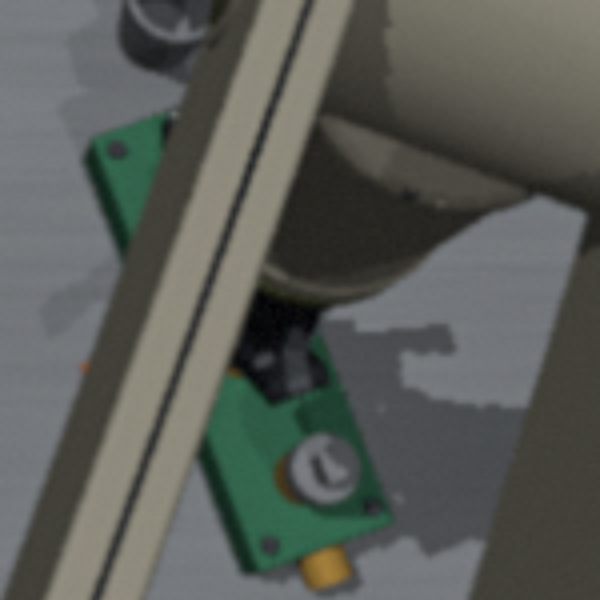

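```bash
cat > armchk.py <<'E'
from h import *
def chk(fn,box):
    s=cv2.imread(fn).astype(int)
    h=lambda im:(im[...,2]-im[...,0]>50)&(im[...,2]>1.5*im[...,1])&(im[...,2]>90)
    C=np.array([555,-215,0.]);a=np.radians(20);u=np.array([np.cos(a),np.sin(a),0]);v=np.array([-u[1],u[0],0])
    m=viewer.camera_model('scene');K=np.array([[m['fx'],0,m['cx']],[0,m['fy'],m['cy']],[0,0,1]]);T=np.linalg.inv(np.array(m['cam_to_world']))
    pr=lambda P:cv2.projectPoints(np.float64(P),cv2.Rodrigues(T[:3,:3])[0],T[:3,3],K,np.float64(m['dist']))[0].reshape(-1,2)
    for b in blobs(s,h(s),box,4):
        o,d=ray('scene',[b[1:3]]);d=d[0];k=((C-o)@u)/(d@u);P=o+k*d;print(b[:3],'r',(P-C)@v,'z',P[2])
    for sg in(1,-1):
        for q in(0,.1,.2,.3,.4):
            th=q-.35;print(sg,q,pr([C+sg*v*(28+61*np.cos(th))+[0,0,77+61*np.sin(th)+3]]).round(1))
E
python3 -c "
from armchk import *
chk('pics/scene6.png',(205,230,270,320))"
```

```text
(23, np.float64(217.26), np.float64(276.35)) r -62.062461592511255 z 140.95323185876987
(22, np.float64(249.41), np.float64(258.09)) r 90.26031408362414 z 54.03022652142704
1 0 [[248.5 257.9]]
1 0.1 [[248.7 255.4]]
1 0.2 [[248.8 253.1]]
1 0.3 [[248.8 250.9]]
1 0.4 [[248.6 248.8]]
-1 0 [[215.7 313.5]]
-1 0.1 [[215.1 312.2]]
-1 0.2 [[214.6 310.6]]
-1 0.3 [[214.2 308.8]]
-1 0.4 [[213.9 306.7]]
```

The left arm is down: its orange grip is at scene (249.4,258.1), against a prediction of (248.5,257.9) for q=0. Now the -y arm.

```bash
python3 -m inch '[[[-4,0,0],[0,0,0],0],[[-8.5,0,0],[0,0,0],0],[[-12.1,0,0],[0,0,0],0],[[-12.1,0,2],[0,0,0],0],[[-12.1,0,5],[0,0,0],0],[[-12.1,0,8],[0,0,0],0],[[-12.1,0,8.5],[0,0,0],0],[[-12.1,0,9.5],[0,0,0],0],[[-12.1,0,10.5],[0,0,0],0],[[-12.3,0,11.5],[0,0,0],0],[[-12.7,0,12.3],[0,0,0],0],[[-13.1,0,13],[0,0,0],0],[[-13.5,0,13.8],[0,0,0],0],[[-13.8,0,14.5],[0,0,0],0],[[-14.1,0,15.2],[0,0,0],0],[[-14.3,0,15.8],[0,0,0],0]]'
python3 - <<'E'
from h import *
s=telemetry.sense();print(s['ft_force'],s['wrist_torque'],s['tool_pos'])
im=viewer.snapshot('scene')[:,:,::-1];cv2.imwrite('pics/scene7.png',im)
cv2.imwrite('pics/s7c.png',cv2.resize(im[200:330,150:310],None,fx=4,fy=4,interpolation=cv2.INTER_CUBIC))
E
```

```text
time: 15.4
tool_pos: [578.3, -278.9, 97.6]
tcp_rot: [180.0, 0.0, 110.0]
ft_force: [1.0, -0.7, 2.4]
finger_gap: 0.5
[ 1.01751853 -0.70738076  2.36439738] [-0.1646798  -0.11736871  0.03748636] [ 578.32995434 -278.88656819   97.57662791]
```

View pics/s7c.png

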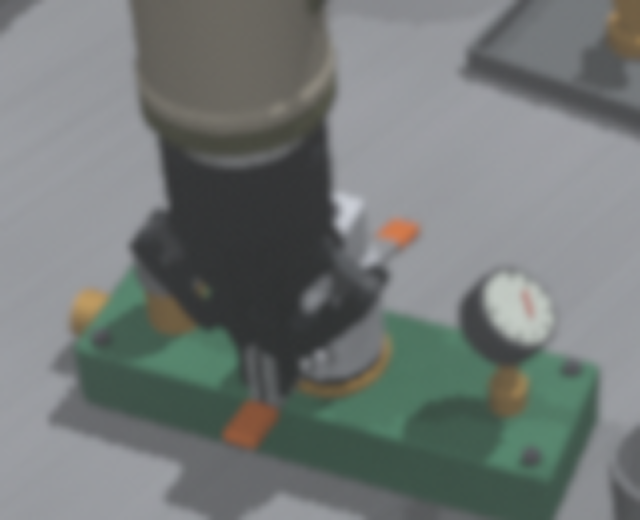

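The arm is following the finger; its orange grip is at crop (250,425) and the finger is well clear of gauge and plug. Continuing to the stop.

```bash
python3 -m inch '[[[-0.3,0,0.5],[0,0,0],0],[[-0.6,0,1],[0,0,0],0],[[-0.8,0,1.5],[0,0,0],0],[[-0.9,0,1.8],[0,0,0],0],[[-0.9,0,2.0],[0,0,0],0],[[-0.9,0,2.0],[0,0,0],0]]' 
python3 -m inch '[[[0,0,0.3],[0,0,0],0],[[0,0,0.5],[0,0,0],0],[[0,0,0.5],[0,0,0],0]]' 
python3 -m inch '[[[0,0,0.3],[0,0,0],0],[[0,0,0.5],[0,0,0],0],[[0,0,0.5],[0,0,0],0]]'
```

```text
time: 16.05
tool_pos: [581.1, -286.8, 77.6]
tcp_rot: [-180.0, -0.0, 110.0]
ft_force: [0.9, 1.1, 1.5]
finger_gap: -0.3
time: 16.35
tool_pos: [582.0, -287.2, 74.8]
tcp_rot: [179.9, 0.1, 110.0]
ft_force: [-3.6, 1.7, 10.9]
finger_gap: 0.2
time: 16.65
tool_pos: [583.5, -288.3, 72.9]
tcp_rot: [179.8, 0.3, 110.0]
ft_force: [-5.9, 2.8, 25.6]
finger_gap: -0.0
```

Same end behaviour as the first arm. I'll rise, move clear to one side and look.

```bash
python3 -m inch '[[[0,0,-2],[0,0,0],0],[[0,0,-6],[0,0,0],0],[[0,0,-10],[0,0,0],0],[[0,0,-14],[0,0,0],0],[[0,0,-18],[0,0,0],0],[[-4,-2,-19],[0,0,0],0],[[-8,-5,-19],[0,0,0],0],[[-12,-9,-19],[0,0,0],0],[[-15,-13,-19],[0,0,0],0],[[-18,-17,-19],[0,0,0],0],[[-20,-20,-19],[0,0,0],0],[[-20,-20,-19],[0,0,0],0],[[-20,-20,-19],[0,0,0],0]]'
python3 - <<'E'
from armchk import *
im=viewer.snapshot('scene')[:,:,::-1];cv2.imwrite('pics/scene8.png',im)
cv2.imwrite('pics/s8c.png',cv2.resize(im[200:330,150:310],None,fx=4,fy=4,interpolation=cv2.INTER_CUBIC))
im=viewer.snapshot('top')[:,:,::-1];cv2.imwrite('pics/top8.png',im)
chk('pics/scene8.png',(200,230,270,335))
E
```

```text
time: 17.95
tool_pos: [460.5, -543.9, 257.1]
tcp_rot: [-180.0, -0.1, 109.9]
ft_force: [1.2, 0.9, 0.1]
finger_gap: 0.1
(97, np.float64(214.62), np.float64(313.66)) r -89.57976803920147 z 63.20769472788618
(23, np.float64(249.7), np.float64(257.96)) r 91.8594880774081 z 53.01419425827339
1 0 [[248.5 257.9]]
1 0.1 [[248.7 255.4]]
1 0.2 [[248.8 253.1]]
1 0.3 [[248.8 250.9]]
1 0.4 [[248.6 248.8]]
-1 0 [[215.7 313.5]]
-1 0.1 [[215.1 312.2]]
-1 0.2 [[214.6 310.6]]
-1 0.3 [[214.2 308.8]]
-1 0.4 [[213.9 306.7]]
```

View pics/s8c.png

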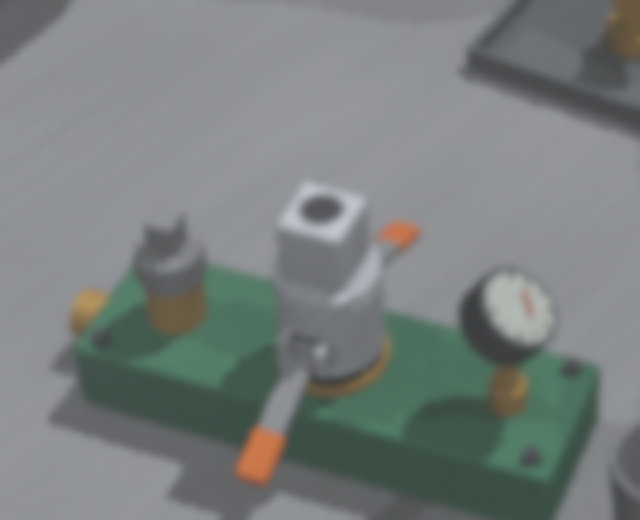

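View pics/top8.png

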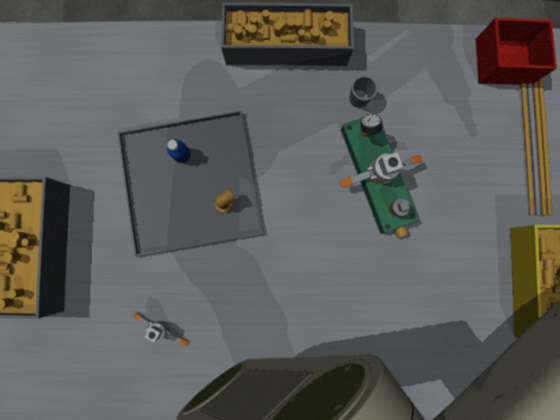

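Top view: the coupling is on the adaptor at (390,165), with both orange arms spread level at (346,183) and (417,160). The elbow (225,200), bottle (178,150) and can (363,92) have not moved. One last numeric check of angles and height.

Run:
```python
from h import *
np.set_printoptions(precision=1,suppress=True)
t=cv2.imread('pics/top8.png').astype(int);s=cv2.imread('pics/scene8.png').astype(int)
h=lambda im:(im[...,2]-im[...,0]>50)&(im[...,2]>1.5*im[...,1])&(im[...,2]>90)
T=[b for b in blobs(t,h(t),(335,145,430,195))][:2];S=blobs(s,h(s),(200,230,270,335))[:2]
for i in T:
  print(min((tri(i[1:3],j[1:3]) for j in S),key=lambda q:q[1]))
a=blobs(t,t.max(2)<90,(386,154,402,170))[0];b=blobs(s,s.max(2)<120,(222,246,240,258))[0];print(a[:3],b[:3],tri(a[1:3],b[1:3]))
for bx in((165,135,190,165),(212,188,238,212),(350,75,378,108)):
    x0,y0,x1,y1=bx;A=cv2.imread('pics/top0.png').astype(int);print(abs(A-t)[y0:y1,x0:x1].mean())
print(telemetry.sense()['time'])
```

```text
(array([ 528. , -133.3,   59. ]), np.float64(0.0670257354799264))
(array([ 583. , -296.7,   59.1]), np.float64(0.5752352314233006))
(71, np.float64(392.76), np.float64(161.61)) (38, np.float64(229.89), np.float64(251.97)) (array([ 555.3, -215.3,  150.7]), np.float64(1.1206742883435188))
3.524888888888889
1.4893162393162394
4.945526695526696
18.05
```

```bash
python3 -c "
from h import *
print(tri((386.94,166.3),(231.33,269.07)),tri((153.1,213.63),(331.3,155.4)))
im=cv2.imread('pics/scene8.png')[275:305,210:260];cv2.imwrite('pics/seal.png',cv2.resize(im,None,fx=12,fy=12,interpolation=cv2.INTER_CUBIC))"
```

```text
(array([ 555.31838885, -215.59450344,  103.79054153]), np.float64(0.9030861388404239)) (array([452.27081895, 285.99669904,  95.71299211]), np.float64(0.203799375634504))
```

View pics/seal.png

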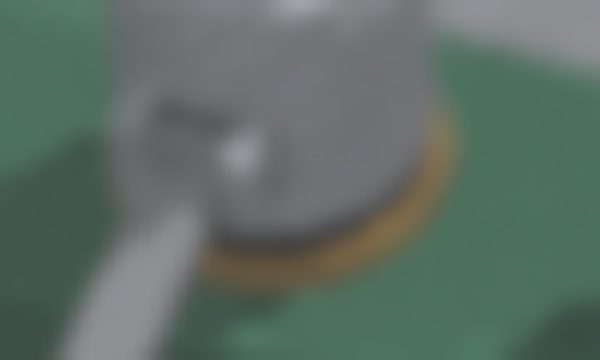

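The adaptor top (102 mm) measures 103.8 mm in the same views. Allowing for that 1.8 mm offset puts the coupling top at 148.9 mm, against 149 when home. The crop shows only a thin dark seal line above the brass foot. Handing in.

```bash
python3 -c "
from bench import r
print(r.hand_in())"
```

```text
the job is handed in; nothing more can be done
None
```

The coupling is home on the brass adaptor with the seal squashed and both cam arms down at their stops. I handed the job in at about 18 s.

I took the larger coupling from the tray and pushed it on with both arms still raised. I then swung the +y arm down, followed by the -y arm, with the shut fingers, and moved the robot clear.

| Check | Result |
|---|---|
| **Coupling home** | The push stopped hard: measured height held at 127.9 mm while the force rose to 41 N. In the final views the top is at 150.7 mm, or 148.9 mm after correcting for a 1.8 mm offset seen on the adaptor; 149 mm is home. |
| **Seal** | Only a thin dark line is left between the coupling and the brass foot ring. |
| **Cam arms** | Both orange grips are at about 59 mm height. Their rows in the scene picture match the fully-down prediction to about 0.2 pixels. |
| **Surroundings** | The elbow, bottle and can appear unmoved in the last top picture. The gauge and plug look unchanged in the last pictures. |

No check failed. The two cameras disagreed by 1–2 mm, within the stated calibration. While each arm was pressed on its stop, the tool still crept about 2 mm as the force rose to 26–30 N. I took that as the robot giving slightly, because the pictures show the arms at their stops.

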